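Take the spent cartridge out of the worktop water filter

TASK

The water filter's cartridge is spent. Unscrew the filter's grey cap (anticlockwise, about one and a quarter turns, until the thread lets go), lift it off and set it down on the bare worktop open side down; then lift the cartridge out of the filter by its tab and stand it upright on the floor of the steel drip tray. Do not drop either of them, and leave the mug and the jam jar where they stand.

Things in the scene. Friction and masses are not known exactly. Their poses are not given: they have to be found in the camera images.
- filter_unit: White round water filter, fixed to the worktop. Origin: on its axis at the worktop, z up. Foot 120 mm across, barrel 94 mm across up to 94 mm high, then a hollow threaded neck (bore 56 mm, 78 mm over its ridges) up to the rim at 140 mm. Chamber 56 mm across, floor at 50 mm. A thin steel outlet pipe reaches 82 mm from the axis along its own -x, at 44 to 80 mm height.
- neck_rim (a point): Centre of the neck's rim, on the axis, 140 mm up. Two-start right-hand thread: turned anticlockwise from above the cap rises 16 mm a turn (2.55 mm/rad; 1.5 mm axial play). It is held against lifting until turned 7.6 rad (1.2 turns) from the start; from then on it lifts off freely. Beyond 10.7 rad it clicks down 8 mm and is still free.
- cap: Grey screw cap, loose, 0.12 kg, turns easily. Origin: centre of its open underside, z up its axis. Skirt 92 mm across, flat shoulder 39 mm above the origin; hollow inside. At the start it is screwed right down, its origin 106 mm above the worktop. Once the thread lets go, raise it 45 mm or more straight up to clear neck and cartridge tab.
- cap_grip (a point): Point on the cap's axis, 63 mm above its origin (24 mm above the shoulder), at the height to grasp. The cap's grip is round and ribbed, 58 mm across, from 39 to 75 mm above the cap's origin: grasp it from above across its diameter, at any yaw.
- cartridge: White cylindrical cartridge, loose, 50 mm across, 0.22 kg, standing in the chamber with 3 mm of play all round, hidden by the cap at first. Origin: centre of its underside, z up its axis. Body 88 mm high, a flat upright tab on top. It must rise 95 mm to clear the rim.
- cartridge_tab (a point): Point in the cartridge's grey lifting tab, 112 mm above the cartridge's origin, at the height to grasp. The tab is 12 mm thick along the cartridge's own x, 36 mm wide along its own y, and reaches from 87 to 120 mm above the origin: 30 mm proud of the neck's rim when the cap is off. Grasp across the 12 mm.
- tray: Loose shallow steel drip tray, 100 mm along its own x, 130 mm along its own y, 18 mm high, walls and floor 4 mm thick, 0.5 kg. Origin: centre of its underside. It and the mug change places between starts.
- mug: White mug, bystander, 88 mm across, 128 mm over the handle, 100 mm high; origin: centre of its underside's outline. It stands in front of the filter, at either of the two places used by the mug and tray; left of both, the strip of worktop in front of the hob (around x 0.42, y 0.20) is bare.
- jam_jar: Jam jar with a pale lid, bystander between filter and sink, 62 mm across, 86 mm high; origin: centre of its underside.

How it is judged:
On the way, in this order (a step that is already met when the one before it is completed fails the run):
1. the cap has been unscrewed about three quarters of a turn on its thread, still on the neck (z of cap in the frame of filter_unit between 0.118 and 0.134 m and horizontal distance between cap and filter_unit below 0.008 m and angle between cap's own z axis and vertical below 0.25 rad), for 0.1 s.
2. the cap stands on the worktop, open side down, let go (height (world z) of cap between -0.006 and 0.012 m and angle between cap's own z axis and vertical below 0.12 rad and horizontal distance between cap and filter_unit above 0.105 m and horizontal distance between cap and tray above 0.09 m and contact force between cap and the fingers below 0.05 N and linear speed of cap below 0.03 m/s), for 0.2 s.
3. the cartridge is lifted clear of the filter (z of cartridge in the frame of filter_unit above 0.138 m and contact force between cartridge and the fingers above 0.3 N), for 0.1 s.
At the end, for the whole second after the job is handed in: Cap on the worktop or hob glass, open side down (underside within 12 mm of the worktop, tilt under 0.12 rad), axis over 105 mm from the filter's and 90 mm from the tray's centre. Cartridge on the tray's floor, within 55 mm of its centre, tilt under 0.1 rad, tray flat. Both at rest and let go (height (world z) of cap between -0.006 and 0.012 m and angle between cap's own z axis and vertical below 0.12 rad and horizontal distance between cap and filter_unit above 0.105 m and horizontal distance between cap and tray above 0.09 m and linear speed of each of cap, cartridge below 0.02 m/s and horizontal distance between cartridge and tray below 0.055 m and z of cartridge in the frame of tray between 0.001 and 0.008 m and angle between cartridge's own z axis and vertical below 0.1 rad and angle between tray's own z axis and vertical below 0.06 rad and angular speed of cartridge below 0.2 rad/s and contact force between each of cartridge, cap and the fingers below 0.05 N); the robot touches nothing.
It fails at once if the cap is dropped: it moves faster than 0.5 m/s without the fingers on it (linear speed of cap above 0.5 m/s and contact force between cap and the fingers below 0.02 N).
It fails at once if the cartridge is dropped or toppled: it moves faster than 0.5 m/s without the fingers on it (linear speed of cartridge above 0.5 m/s and contact force between cartridge and the fingers below 0.02 N).
It fails at once if a bystander is pushed more than 30 mm or tipped over (distance of any of mug, jam_jar from where it was at the start of the episode above 0.03 m or angle between any of mug, jam_jar's own z axis and vertical above 0.5 rad).
It also fails if it takes over 72 s, if anything falls off the work surface, if the arm or the gripper's body presses on something with over 40 N, if the wrist force passes 120 N, or if a joint passes its speed limit or range.

ROBOT

A 6-joint arm with a two-finger parallel gripper is mounted at the origin on a cart in front of the work surface, level with it; the furniture and walls round the work are solid. World frame = base frame: x ahead of the robot, y to its left, z up, the work surface at z = 0. Lengths are in m, angles in rad, forces in N, time in s.
With the tool pointing down it reaches from about 0.25 to 0.775 m from the base axis. Payload 4 kg.
Tool frame: the origin (TCP) lies on the centre line of the jaws, within the pads' length; the fingertips stand 17 mm ahead of it and the grasp point (between the pads) lies 2 mm behind it; z points along the fingers, y is the line along which they close (so a half turn about z gives the same grasp; the last joint's range is limited). The gripper opens to 94 mm and grips with 3 to 60 N. Pads are 16 mm wide; open, the fingers measure 119 mm over their backs; the gripper's body (75 mm by 177 mm) begins 78 mm behind the grasp point.
Start: joints at [1.18, 0.087, 1.371, -0, 1.684, -0.103], TCP at [0.156, 0.527, 0.223] pointing down, gripper open.
Joint ranges: [-3.1, 3.1], [-0.76, 2.03], [0.27, 2.55], [-1.08, 4.22], [0.17, 2.65], [-2.57, 2.57]. Speed limits (rad/s): [2.79, 2.79, 3.14, 3.14, 3.14, 3.14].

INTERFACE

Orientations are given as [roll, pitch, yaw] about the fixed x, y, z axes, in that order (R = Rz(yaw) Ry(pitch) Rx(roll)).
In Python, from bench import robot gives the robot as it stands.
- The arm moves only by the tool servo_tool, never from a script. Its argument "plan" is a list of rows, each a list of 7 numbers: the shift along the tool's x, y, z normalised to -1 to 1, where 1 is 0.1 m, then the turn, a rotation vector about the tool's x, y, z normalised to -1 to 1, where 1 is pi/2 rad, then the finger opening in mm, from 0 to 94. In form: [[x, y, z, ax, ay, az, gripper], ...]. A call has 1 to 12 rows; each row is the pose to reach, as a shift and turn from the pose commanded when the call began, along the tool's axes at that moment; what a row does not reach only later rows make up. A row lasts 1/12 s, in which the tool goes at most 41.7 mm and 7.16 degrees, less where a joint would pass 70% of its speed; a pose out of reach is approached as far as the arm can. A call with a number of a shift or a turn outside -1 to 1 is refused whole. A call with a gripper value outside its range is refused whole. The fingers move at their own pace and stop on an object; the grip force is fixed at half the most. Time passes only in rows, so rows that repeat a pose let the fingers close. It gives the time, the measured TCP pose, the force, the opening and the grip force at its end, in the units of the state.
- robot.get_obs(): the state, without advancing time (a new reading comes with each control period).
- robot.snapshot(name): name is "side" or "top" or "wrist"; returns the picture (384x512x3 uint8, red, green, blue); there is no depth.
- robot.camera_params(name): a dict with "camera_matrix" (3x3 intrinsics, pixels), "rvec" (rotation vector, rad) and "tvec" (3), from world to camera coordinates, as OpenCV has them; the wrist camera has in their place "tool_from_camera" (4x4, takes a point from camera to tool coordinates, whose origin is the TCP and whose axes are the flange's). Camera axes: x right, y down, z forward; pixel columns grow to the right and rows downward; lengths in m; the calibration is good to about 2 mm. A picture is of the moment at which its call begins: read the wrist's pose just before it. camera_params takes no time and is no camera call.
- robot.close_job(): hands the job in; it is judged then, once.
Trained networks look in the newest picture that a camera, given by its name, has taken for a name from the list of things; names that differ only in an ending like _2 or _b are one class to them, and where a whole thing is asked for, a point or a joint stands for the part that bears it (a point fixed in the world has none). Each returns a list of dicts, best first, with "conf" (0 to 1); they miss things now and then, are a little off and sometimes report something else, mostly with a low value. They report only what shows in the picture. A call takes as long as a camera call.
- robot.find_in(thing, camera): "extent" ([centre column, centre row, width, height] in pixels, round what is visible of it).
The state is a dict: "time": time; "joint_positions": joint angles; "qvel": joint speeds; "joint_torque": joint torques, N m; "tool_pos": TCP position; "ee_rot": TCP orientation; "wrist_force": force on the tool from outside, world axes, zero at the start; "wrist_torque": the same for the moment, N m; "width": finger opening in m; "finger_force": force on a finger pad.
Only numpy, scipy, OpenCV 4.12 (cv2) and the standard library are available. Lean on these libraries where they do the work, as an engineer would, in place of code of your own. Each camera call takes 0.05 s, during which the arm holds its last target. There are 200 camera calls.

## Working session

There is one attempt and no reset: what is moved stays moved. The work goes in short steps, Python scripts to look and compute and a tool call to move; the robot and the scene stay as the last step left them, time stands still between calls to the robot, and variables do not carry over. Pictures are saved under pics/ and viewed, at most 10 in all, crops included, and the job is handed in when it is done.

Besides the shell and the picture viewer there is one more tool, called after "Call:" as name(argument=value, ...) on one line, values as JSON. servo_tool: Moves the arm, as the interface text tells. Scaled input: -1 to 1 covers 0.1 m each way for a shift and pi/2 rad each way for a turn. Its arguments: {"type":"object","properties":{"plan":{"type":"array","items":{"type":"array","items":{"type":"number"}}}},"required":["plan"]}

```bash
mkdir -p pics
cat > h.py <<'E'
import numpy as np, cv2
from scipy.spatial.transform import Rotation as R
from bench import robot
def save(im,n): cv2.imwrite(f'pics/{n}.png', im[:,:,::-1])
def cam(name,obs=None):
    p=robot.camera_params(name); K=np.array(p['camera_matrix'])
    if 'rvec' in p:
        Rm=cv2.Rodrigues(np.array(p['rvec'],float))[0]; t=np.array(p['tvec']).ravel()
        return K,Rm.T,-Rm.T@t
    T=np.array(p['tool_from_camera']); o=obs or robot.get_obs()
    Rt=R.from_euler('xyz',o['ee_rot']).as_matrix()
    return K,Rt@T[:3,:3],Rt@T[:3,3]+np.array(o['tool_pos'])
def onz(c,uv,z):
    K,Rw,C=c; d=Rw@np.linalg.inv(K)@np.array([uv[0],uv[1],1.]); return C+d*(z-C[2])/d[2]
def proj(c,P):
    K,Rw,C=c; q=K@(Rw.T@(np.array(P)-C)); return q[:2]/q[2]
E
python3 - <<'E'
from h import *
ims=[]
o=robot.get_obs(); print(o)
for n in ['side','top','wrist']:
    im=robot.snapshot(n); ims.append(im); c=cam(n,o); print(n,c[2].round(3),c[1][:,2].round(2))
    for t in ['filter_unit','cap','cap_grip','tray','mug','jam_jar']:
        for d in robot.find_in(t,n)[:2]:
            e=d['extent']; z={'cap':.125,'cap_grip':.18,'tray':.009,'mug':.05,'jam_jar':.043,'filter_unit':.07}[t]
            print(t,round(d['conf'],2),np.round(e),onz(c,e,z).round(3))
save(np.hstack(ims[:2])[:, :],'a'); save(cv2.resize(np.hstack(ims[:2]),(800,300)),'a')
save(ims[1],'top0')
E
```

```text
{'time': 0.0, 'joint_positions': array([ 1.17989064e+00,  8.79270877e-02,  1.37223573e+00, -1.36180281e-05,
        1.68358506e+00, -1.03109287e-01]), 'qvel': array([-4.98400594e-04, -1.15843268e-03, -4.82517872e-04, -8.97250233e-05,
        2.79648811e-04, -6.03368140e-04]), 'joint_torque': array([ 2.42950964e-04, -3.40185606e+01, -3.02422643e+01,  7.19471485e-02,
        3.30306182e-02, -1.74588413e-04]), 'tool_pos': array([0.15593188, 0.52690518, 0.22132879]), 'ee_rot': array([-3.13944748e+00, -2.08367433e-04,  2.85379451e+00]), 'wrist_force': array([ 0.16634677, -0.02903847,  0.56436363]), 'wrist_torque': array([ 0.03313752, -0.00517424, -0.0343735 ]), 'finger_force': 0.0, 'width': 0.0935993602740848}
side [ 0.143 -0.636  0.621] [ 0.46  0.67 -0.58]
filter_unit 0.8 [289. 211.  48.  41.] [ 0.615 -0.119  0.07 ]
cap 0.6 [289. 178.  35.  47.] [ 0.655 -0.067  0.125]
cap_grip 0.87 [292. 175.  40.  36.] [ 0.613 -0.124  0.18 ]
cap_grip 0.29 [289. 209.  43.  41.] [ 0.525 -0.218  0.18 ]
tray 0.73 [193. 234.  56.  43.] [0.407 0.013 0.009]
mug 0.81 [246. 277.  44.  66.] [ 0.416 -0.215  0.05 ]
jam_jar 0.89 [299. 247.  28.  46.] [ 0.569 -0.208  0.043]
jam_jar 0.66 [291. 212.  47.  45.] [ 0.638 -0.101  0.043]
top [ 0.459 -0.069  0.962] [ 0.1  -0.01 -1.  ]
filter_unit 0.87 [252. 148.  52.  39.] [ 0.623 -0.071  0.07 ]
cap 0.78 [254. 126.  44.  47.] [ 0.656 -0.076  0.125]
cap 0.69 [328. 252.  66.  45.] [ 0.413 -0.211  0.125]
cap_grip 0.72 [253. 125.  47.  48.] [ 0.644 -0.074  0.18 ]
tray 0.75 [210. 254.  65.  55.] [0.408 0.021 0.009]
mug 0.73 [327. 252.  63.  46.] [ 0.409 -0.222  0.05 ]
jam_jar 0.57 [322. 176.  36.  31.] [ 0.566 -0.217  0.043]
wrist [0.086 0.548 0.383] [ 0.24 -0.07 -0.97]
```

View pics/a.png

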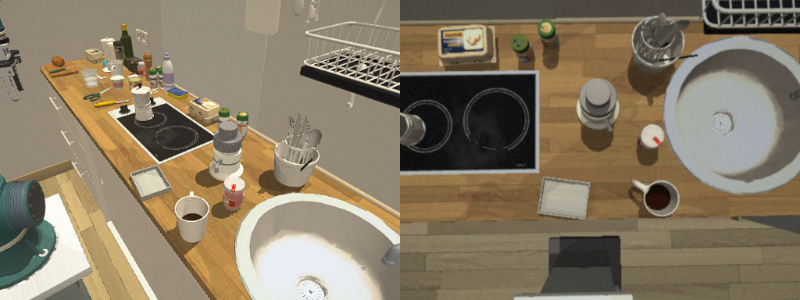

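Both pictures show the filter with its grey cap (top view about col 253, row 125), the tray at (210, 254), the mug at (327, 252) and the jar at (322, 176). The detections agree. Next I'll plan the approach to a view over the cap.

```bash
cat > pl.py <<'E'
import numpy as np
from bench import robot
def plan(goal, start=None, maxstep=.16, maxturn=1.4):
    """goal x,y,z,yaw (tool down); prints one row per call [x y z 0 0 az], rounded"""
    if start is None:
        o=robot.get_obs(); start=[*o['tool_pos'],o['ee_rot'][2]]
    p=np.array(start,float); g=np.array(goal,float)
    for k in range(15):
        d=g-p
        if np.linalg.norm(d[:3])<.0008 and abs(d[3])<.01: break
        c,s=np.cos(p[3]),np.sin(p[3]); M=np.array([[c,s,0],[s,-c,0],[0,0,-1]])  # rows: tool axes
        n=max(np.linalg.norm(d[:3])/maxstep,abs(d[3])/maxturn,np.abs(M@d[:3]).max()/.1,1)
        r=np.round(M@(d[:3]/n)/.1,2); a=round(-d[3]/n/(np.pi/2),2)
        dp=M.T@(r*.1); dy=-a*np.pi/2
        rows=max(np.linalg.norm(dp)/.0417,abs(dy)/.125)
        p=p+np.array([*dp,dy]); print([*r.tolist(),0,0,a],'rows %.1f'%rows,'->',p.round(4).tolist())
    return p
E
python3 -c "
from pl import *
plan([.65,-.075,.33,-1.0],maxturn=.65)"
```

```text
[-1.0, -0.68, -0.17, 0, 0, np.float64(0.38)] rows 4.8 -> [0.2327, 0.4338, 0.2395, 2.2569]
[-1.0, 0.0, -0.14, 0, 0, np.float64(0.32)] rows 4.0 -> [0.296, 0.3564, 0.2535, 1.7542]
[-1.0, 0.55, -0.16, 0, 0, np.float64(0.36)] rows 4.5 -> [0.3684, 0.2681, 0.2695, 1.1887]
[-0.55, 1.0, -0.16, 0, 0, np.float64(0.36)] rows 4.5 -> [0.4406, 0.1798, 0.2855, 0.6232]
[0.06, 1.0, -0.14, 0, 0, np.float64(0.31)] rows 3.9 -> [0.5039, 0.1021, 0.2995, 0.1363]
[0.62, 1.0, -0.16, 0, 0, np.float64(0.37)] rows 4.6 -> [0.5789, 0.0115, 0.3155, -0.4449]
[1.0, 0.47, -0.14, 0, 0, np.float64(0.35)] rows 4.4 -> [0.6489, -0.074, 0.3295, -0.9947]
[0.01, -0.0, -0.01, 0, 0, np.float64(0.0)] rows 0.0 -> [0.6495, -0.0748, 0.3305, -0.9947]
```

Call:
servo_tool(plan=[[-1, -0.68, -0.17, 0, 0, 0.38, 94], [-1, -0.68, -0.17, 0, 0, 0.38, 94], [-1, -0.68, -0.17, 0, 0, 0.38, 94], [-1, -0.68, -0.17, 0, 0, 0.38, 94], [-1, -0.68, -0.17, 0, 0, 0.38, 94], [-1, -0.68, -0.17, 0, 0, 0.38, 94]])

```text
time: 1.55
tool_pos: [0.2334, 0.4333, 0.2399]
ee_rot: [3.141, -0.0, 2.254]
wrist_force: [-0.0, 0.2, -1.1]
width: 0.094
finger_force: 0.0
```

Call:
servo_tool(plan=[[-1, 0, -0.14, 0, 0, 0.32, 94], [-1, 0, -0.14, 0, 0, 0.32, 94], [-1, 0, -0.14, 0, 0, 0.32, 94], [-1, 0, -0.14, 0, 0, 0.32, 94], [-1, 0, -0.14, 0, 0, 0.32, 94]])

```text
time: 1.97
tool_pos: [0.2967, 0.356, 0.2538]
ee_rot: [3.141, -0.0, 1.753]
wrist_force: [0.0, 0.1, 0.7]
width: 0.094
finger_force: 0.0
```

Call:
servo_tool(plan=[[-1, 0.55, -0.16, 0, 0, 0.36, 94], [-1, 0.55, -0.16, 0, 0, 0.36, 94], [-1, 0.55, -0.16, 0, 0, 0.36, 94], [-1, 0.55, -0.16, 0, 0, 0.36, 94], [-1, 0.55, -0.16, 0, 0, 0.36, 94], [-1, 0.55, -0.16, 0, 0, 0.36, 94]])

```text
time: 2.47
tool_pos: [0.3684, 0.2683, 0.2693]
ee_rot: [-3.141, 0.0, 1.192]
wrist_force: [-0.0, 0.3, 0.4]
width: 0.0939
finger_force: 0.0
```

Call:
servo_tool(plan=[[-0.55, 1, -0.16, 0, 0, 0.36, 94], [-0.55, 1, -0.16, 0, 0, 0.36, 94], [-0.55, 1, -0.16, 0, 0, 0.36, 94], [-0.55, 1, -0.16, 0, 0, 0.36, 94], [-0.55, 1, -0.16, 0, 0, 0.36, 94], [-0.55, 1, -0.16, 0, 0, 0.36, 94]])

```text
time: 2.97
tool_pos: [0.4407, 0.1802, 0.2852]
ee_rot: [-3.141, 0.001, 0.628]
wrist_force: [-0.7, -0.3, -0.3]
width: 0.094
finger_force: 0.0
```

Call:
servo_tool(plan=[[0.06, 1, -0.14, 0, 0, 0.31, 94], [0.06, 1, -0.14, 0, 0, 0.31, 94], [0.06, 1, -0.14, 0, 0, 0.31, 94], [0.06, 1, -0.14, 0, 0, 0.31, 94], [0.06, 1, -0.14, 0, 0, 0.31, 94]])

```text
time: 3.38
tool_pos: [0.5043, 0.1022, 0.299]
ee_rot: [-3.141, 0.001, 0.14]
wrist_force: [-0.4, -0.2, -0.4]
width: 0.0939
finger_force: 0.0
```

Call:
servo_tool(plan=[[0.62, 1, -0.16, 0, 0, 0.37, 94], [0.62, 1, -0.16, 0, 0, 0.37, 94], [0.62, 1, -0.16, 0, 0, 0.37, 94], [0.62, 1, -0.16, 0, 0, 0.37, 94], [0.62, 1, -0.16, 0, 0, 0.37, 94], [0.62, 1, -0.16, 0, 0, 0.37, 94]])

```text
time: 3.88
tool_pos: [0.579, 0.0124, 0.3149]
ee_rot: [3.142, 0.001, -0.439]
wrist_force: [-0.6, 0.6, 0.6]
width: 0.0938
finger_force: 0.0
```

Call:
servo_tool(plan=[[1, 0.47, -0.14, 0, 0, 0.35, 94], [1, 0.47, -0.14, 0, 0, 0.35, 94], [1, 0.47, -0.14, 0, 0, 0.35, 94], [1, 0.47, -0.14, 0, 0, 0.35, 94], [1, 0.47, -0.14, 0, 0, 0.35, 94], [1, 0.47, -0.14, 0, 0, 0.35, 94], [1, 0.47, -0.14, 0, 0, 0.35, 94]])

```text
time: 4.47
tool_pos: [0.6488, -0.0726, 0.3295]
ee_rot: [-3.141, 0.0, -0.987]
wrist_force: [-1.0, 0.1, -0.5]
width: 0.0942
finger_force: 0.0
```

Run:
```python
from h import *
o=robot.get_obs(); print(o['time'],o['tool_pos'],o['ee_rot'],o['joint_positions'].round(2),o['wrist_force'])
im=robot.snapshot('wrist'); c=cam('wrist',o); save(im,'w1')
for t in ['cap','cap_grip','filter_unit']:
    for d in robot.find_in(t,'wrist')[:2]:
        e=np.array(d['extent']); print(t,round(d['conf'],2),e.round(),onz(c,e,.169).round(4),onz(c,e,.181).round(4))
print(proj(c,[*o['tool_pos'][:2],.18]))
```

```text
4.4667 [ 0.64884548 -0.0726139   0.32951389] [-3.14148389e+00  2.96962046e-04 -9.86886711e-01] [-0.2   0.34  0.87  0.    1.94  2.36] [-0.993406    0.14469168 -0.48725701]
cap 0.67 [252. 173.  76.  79.] [ 0.6608 -0.0806  0.169 ] [ 0.6618 -0.0826  0.181 ]
cap 0.54 [259. 151.  97.  49.] [ 0.6681 -0.1055  0.169 ] [ 0.6688 -0.1065  0.181 ]
cap_grip 0.75 [260. 151.  98.  55.] [ 0.6665 -0.1063  0.169 ] [ 0.6673 -0.1073  0.181 ]
cap_grip 0.64 [254. 174.  74.  76.] [ 0.658  -0.0815  0.169 ] [ 0.6592 -0.0834  0.181 ]
filter_unit 0.79 [260. 152.  96.  58.] [ 0.666  -0.1053  0.169 ] [ 0.6668 -0.1064  0.181 ]
[256.97341537 186.95011144]
```

View pics/w1.png

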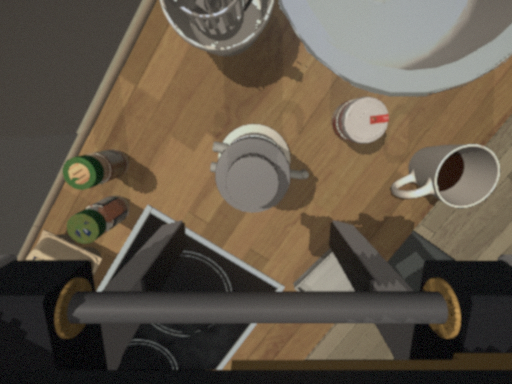

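The wrist view shows the cap's round grip centred near (252, 182), with its shoulder behind it at about (253, 172). The pipe and the jar are clear of the fingers.

Run:
```python
from h import *
from pl import plan
o=robot.get_obs(); c=cam('wrist',o)
im=cv2.imread('pics/w1.png'); 
P=onz(c,(252.5,182),.181); print('top',P)
def ring(x,y,z,r): return np.array([proj(c,[x+r*np.cos(a),y+r*np.sin(a),z]) for a in np.linspace(0,6.28,60)]).astype(np.float32)
for z,r in((.181,.029),(.145,.046),(.106,.046)): cv2.polylines(im,[(ring(P[0],P[1],z,r)*16).astype(int)],True,(0,0,255),1,cv2.LINE_AA,4)
cv2.imwrite('pics/w1o.png',cv2.resize(im[90:250,150:360],None,fx=3,fy=3,interpolation=cv2.INTER_CUBIC))
plan([P[0],P[1],.173,-1.05])
```

```text
top [ 0.65596757 -0.0752206   0.181     ]
[0.04, -0.03, 1.0, 0, 0, np.float64(0.02)] rows 2.4 -> [0.6534, -0.0748, 0.2299, -1.0226]
[0.02, -0.02, 0.57, 0, 0, np.float64(0.02)] rows 1.4 -> [0.6562, -0.0755, 0.1729, -1.054]
```

View pics/w1o.png

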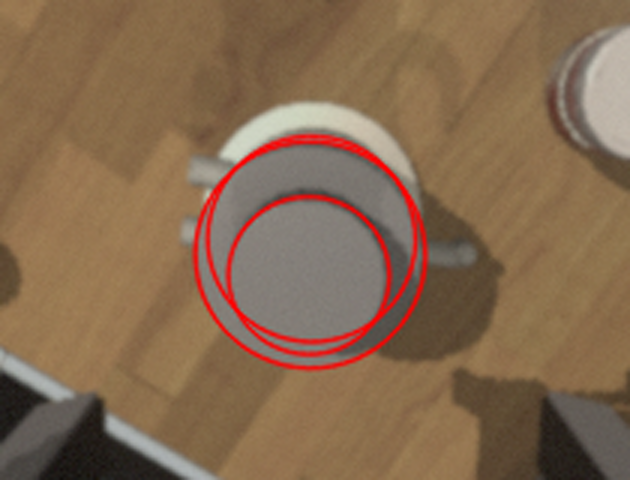

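Call:
servo_tool(plan=[[0.04, -0.03, 1, 0, 0, 0.02, 94], [0.04, -0.03, 1, 0, 0, 0.02, 94], [0.04, -0.03, 1, 0, 0, 0.02, 94], [0.04, -0.03, 1, 0, 0, 0.02, 94]])

```text
time: 5.0
tool_pos: [0.6508, -0.0748, 0.2222]
ee_rot: [3.132, 0.009, -1.024]
wrist_force: [-0.4, -0.3, -0.2]
width: 0.0945
finger_force: 0.0
```

Call:
servo_tool(plan=[[0.02, -0.02, 0.3, 0, 0, 0.04, 94], [0.02, -0.02, 0.6, 0, 0, 0.04, 94], [0.02, -0.02, 0.6, 0, 0, 0.04, 94], [0.02, -0.02, 0.6, 0, 0, 0.04, 94]])

```text
time: 5.33
tool_pos: [0.6559, -0.0761, 0.1694]
ee_rot: [3.14, 0.001, -1.088]
wrist_force: [-0.0, -1.1, 0.5]
width: 0.0943
finger_force: 0.0
```

Run:
```python
from h import *
o=robot.get_obs(); print(o['time'],o['tool_pos'],o['ee_rot'],o['joint_positions'].round(2),o['wrist_force'])
im=robot.snapshot('wrist'); c=cam('wrist',o); save(im,'w2')
for t in ['cap_grip']:
    for d in robot.find_in(t,'wrist')[:2]:
        e=np.array(d['extent']); print(t,round(d['conf'],2),e.round())
```

```text
5.3333 [ 0.65591233 -0.07609133  0.16942613] [ 3.14007419e+00  1.35413682e-03 -1.08779981e+00] [-0.2   0.35  1.16  0.    1.63  2.46] [-0.04706018 -1.0770314   0.51036371]
cap_grip 0.66 [255. 224. 133. 133.]
```

View pics/w2.png

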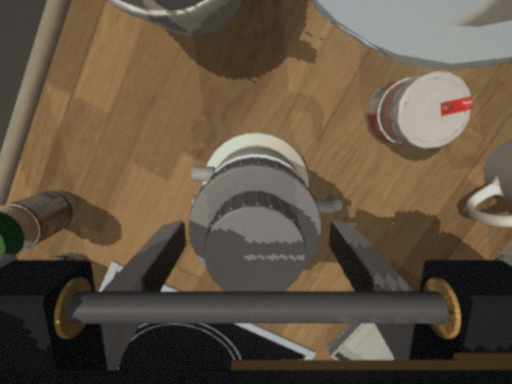

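Run:
```python
from h import *
o=robot.get_obs(); c=cam('wrist',o)
for x,y in ((.656,-.0752),(.66,-.075),(.652,-.075),(.656,-.071)):
  for z,r in((.181,.029),(.145,.046)):
    q=np.array([proj(c,[x+r*np.cos(a),y+r*np.sin(a),z]) for a in np.linspace(0,6.28,60)]); print(x,y,z,q.min(0).round(),q.max(0).round())
```

```text
0.656 -0.0752 0.181 [207. 204.] [309. 297.]
0.656 -0.0752 0.145 [191. 163.] [325. 289.]
0.66 -0.075 0.181 [201. 201.] [303. 295.]
0.66 -0.075 0.145 [186. 161.] [320. 287.]
0.652 -0.075 0.181 [214. 207.] [315. 300.]
0.652 -0.075 0.145 [197. 166.] [330. 291.]
0.656 -0.071 0.181 [204. 210.] [305. 303.]
0.656 -0.071 0.145 [189. 169.] [322. 293.]
```

The grip disc lies at cols 203–307 between the open fingers, which puts the cap about 2 mm off my estimate. I'll nudge the tool and close.

Call:
servo_tool(plan=[[0.02, -0.01, 0, 0, 0, 0, 60], [0.02, -0.01, 0, 0, 0, 0, 50], [0.02, -0.01, 0, 0, 0, 0, 50], [0.02, -0.01, 0, 0, 0, 0, 50], [0.02, -0.01, 0, 0, 0, 0, 50], [0.02, -0.01, 0, 0, 0, 0, 50], [0.02, -0.01, 0, 0, 0, 0, 50], [0.02, -0.01, 0, 0, 0, 0, 50]])

```text
time: 6.1
tool_pos: [0.6582, -0.0777, 0.1696]
ee_rot: [-3.141, -0.0, -1.089]
wrist_force: [0.3, 1.4, 1.7]
width: 0.0568
finger_force: 29.9
```

Call:
servo_tool(plan=[[0, 0, -0.003, 0, 0, -0.078, 50], [0, 0, -0.006, 0, 0, -0.156, 50], [0, 0, -0.009, 0, 0, -0.234, 50], [0, 0, -0.012, 0, 0, -0.312, 50], [0, 0, -0.016, 0, 0, -0.39, 50], [0, 0, -0.019, 0, 0, -0.468, 50], [0, 0, -0.022, 0, 0, -0.546, 50], [0, 0, -0.025, 0, 0, -0.624, 50], [0, 0, -0.028, 0, 0, -0.702, 50], [0, 0, -0.031, 0, 0, -0.78, 50], [0, 0, -0.034, 0, 0, -0.858, 50], [0, 0, -0.037, 0, 0, -0.936, 50]])

```text
time: 7.1
tool_pos: [0.6598, -0.0754, 0.173]
ee_rot: [-3.139, -0.005, 0.389]
wrist_force: [3.1, 4.6, -0.7]
width: 0.0566
finger_force: 30.1
```

Call:
servo_tool(plan=[[0, 0, -0.003, 0, 0, -0.078, 50], [0, 0, -0.006, 0, 0, -0.156, 50], [0, 0, -0.009, 0, 0, -0.234, 50], [0, 0, -0.012, 0, 0, -0.312, 50], [0, 0, -0.016, 0, 0, -0.39, 50], [0, 0, -0.019, 0, 0, -0.468, 50], [0, 0, -0.022, 0, 0, -0.546, 50], [0, 0, -0.025, 0, 0, -0.624, 50], [0, 0, -0.028, 0, 0, -0.702, 50], [0, 0, -0.031, 0, 0, -0.78, 50], [0, 0, -0.034, 0, 0, -0.858, 50], [0, 0, -0.037, 0, 0, -0.936, 50]])

```text
time: 8.1
tool_pos: [0.6578, -0.0735, 0.1763]
ee_rot: [3.141, -0.008, 1.86]
wrist_force: [-1.7, 8.1, -0.2]
width: 0.0567
finger_force: 30.2
```

Call:
servo_tool(plan=[[0, 0, -0.003, 0, 0, -0.078, 50], [0, 0, -0.006, 0, 0, -0.156, 50], [0, 0, -0.009, 0, 0, -0.234, 50], [0, 0, -0.012, 0, 0, -0.312, 50], [0, 0, -0.016, 0, 0, -0.39, 50], [0, 0, -0.019, 0, 0, -0.468, 50], [0, 0, -0.022, 0, 0, -0.546, 50], [0, 0, -0.025, 0, 0, -0.624, 50], [0, 0, -0.028, 0, 0, -0.702, 50], [0, 0, -0.031, 0, 0, -0.78, 50], [0, 0, -0.034, 0, 0, -0.858, 50], [0, 0, -0.037, 0, 0, -0.936, 50]])

```text
time: 9.1
tool_pos: [0.6559, -0.0759, 0.1799]
ee_rot: [3.137, -0.006, -2.955]
wrist_force: [-4.6, 4.6, -0.2]
width: 0.0566
finger_force: 30.1
```

Call:
servo_tool(plan=[[0, 0, 0, 0, 0, 0, 94], [0, 0, 0, 0, 0, 0, 94], [0, 0, 0, 0, 0, 0, 94], [0, 0, 0, 0, 0, 0, 94], [0, 0, 0, 0, 0, 0, 94]])

```text
time: 9.52
tool_pos: [0.6584, -0.0779, 0.1806]
ee_rot: [-3.141, 0.0, -2.962]
wrist_force: [-0.7, -0.4, -0.7]
width: 0.0869
finger_force: 0.0
```

Call:
servo_tool(plan=[[0, 0, 0, 0, 0, 0.89, 94], [0, 0, 0, 0, 0, 0.89, 94], [0, 0, 0, 0, 0, 0.89, 94], [0, 0, 0, 0, 0, 0.89, 94], [0, 0, 0, 0, 0, 0.89, 94], [0, 0, 0, 0, 0, 0.89, 94], [0, 0, 0, 0, 0, 0.89, 94], [0, 0, 0, 0, 0, 0.89, 94], [0, 0, 0, 0, 0, 0.89, 94], [0, 0, 0, 0, 0, 0.89, 94], [0, 0, 0, 0, 0, 0.89, 94], [0, 0, 0, 0, 0, 0.89, 94]])

```text
time: 10.52
tool_pos: [0.6584, -0.0778, 0.1806]
ee_rot: [3.141, 0.0, 1.92]
wrist_force: [-0.2, 0.6, -0.3]
width: 0.094
finger_force: 0.0
```

Call:
servo_tool(plan=[[0, 0, 0, 0, 0, 0.89, 94], [0, 0, 0, 0, 0, 0.89, 94], [0, 0, 0, 0, 0, 0.89, 94], [0, 0, 0, 0, 0, 0.89, 94], [0, 0, 0, 0, 0, 0.89, 94], [0, 0, 0, 0, 0, 0.89, 94], [0, 0, 0, 0, 0, 0.89, 94], [0, 0, 0, 0, 0, 0.89, 94], [0, 0, 0, 0, 0, 0.89, 94], [0, 0, 0, 0, 0, 0.89, 94], [0, 0, 0, 0, 0, 0.89, 94], [0, 0, 0, 0, 0, 0.89, 94]])

```text
time: 11.52
tool_pos: [0.6583, -0.0778, 0.1806]
ee_rot: [3.141, -0.0, 0.525]
wrist_force: [0.3, -0.8, 0.9]
width: 0.0938
finger_force: 0.0
```

Call:
servo_tool(plan=[[0, 0, 0, 0, 0, 0.89, 94], [0, 0, 0, 0, 0, 0.89, 94], [0, 0, 0, 0, 0, 0.89, 94], [0, 0, 0, 0, 0, 0.89, 94], [0, 0, 0, 0, 0, 0.89, 94], [0, 0, 0, 0, 0, 0.89, 94], [0, 0, 0, 0, 0, 0.89, 94], [0, 0, 0, 0, 0, 0.89, 94], [0, 0, 0, 0, 0, 0.89, 94], [0, 0, 0, 0, 0, 0.89, 94], [0, 0, 0, 0, 0, 0.89, 94], [0, 0, 0, 0, 0, 0.89, 94]])

```text
time: 12.52
tool_pos: [0.6582, -0.0777, 0.1806]
ee_rot: [-3.142, -0.0, -0.872]
wrist_force: [-0.3, 0.6, -0.2]
width: 0.0942
finger_force: 0.0
```

Call:
servo_tool(plan=[[-0.02, -0.01, 0, 0, 0, 0, 94], [-0.02, -0.01, 0, 0, 0, 0, 50], [-0.02, -0.01, 0, 0, 0, 0, 50], [-0.02, -0.01, 0, 0, 0, 0, 50], [-0.02, -0.01, 0, 0, 0, 0, 50], [-0.02, -0.01, 0, 0, 0, 0, 50], [-0.02, -0.01, 0, 0, 0, 0, 50], [-0.02, -0.01, 0, 0, 0, 0, 50], [-0.02, -0.01, 0, 0, 0, 0, 50]])

```text
time: 13.27
tool_pos: [0.6577, -0.0755, 0.1806]
ee_rot: [-3.141, 0.0, -0.872]
wrist_force: [0.3, -0.2, -0.3]
width: 0.0579
finger_force: 30.0
```

Call:
servo_tool(plan=[[0, 0, -0.003, 0, 0, -0.078, 50], [0, 0, -0.006, 0, 0, -0.156, 50], [0, 0, -0.009, 0, 0, -0.234, 50], [0, 0, -0.012, 0, 0, -0.312, 50], [0, 0, -0.016, 0, 0, -0.39, 50], [0, 0, -0.019, 0, 0, -0.468, 50], [0, 0, -0.022, 0, 0, -0.546, 50], [0, 0, -0.025, 0, 0, -0.624, 50], [0, 0, -0.028, 0, 0, -0.702, 50], [0, 0, -0.031, 0, 0, -0.78, 50], [0, 0, -0.034, 0, 0, -0.858, 50], [0, 0, -0.037, 0, 0, -0.936, 50]])

```text
time: 14.27
tool_pos: [0.6577, -0.075, 0.1844]
ee_rot: [-3.141, -0.001, 0.605]
wrist_force: [0.4, 1.2, 0.5]
width: 0.0583
finger_force: 30.0
```

Call:
servo_tool(plan=[[0, 0, -0.003, 0, 0, -0.078, 50], [0, 0, -0.006, 0, 0, -0.156, 50], [0, 0, -0.009, 0, 0, -0.234, 50], [0, 0, -0.012, 0, 0, -0.312, 50], [0, 0, -0.016, 0, 0, -0.39, 50], [0, 0, -0.019, 0, 0, -0.468, 50], [0, 0, -0.022, 0, 0, -0.546, 50], [0, 0, -0.025, 0, 0, -0.624, 50], [0, 0, -0.028, 0, 0, -0.702, 50], [0, 0, -0.031, 0, 0, -0.78, 50], [0, 0, -0.034, 0, 0, -0.858, 50], [0, 0, -0.037, 0, 0, -0.936, 50]])

```text
time: 15.27
tool_pos: [0.6574, -0.0755, 0.188]
ee_rot: [-3.141, -0.0, 2.074]
wrist_force: [-0.6, -0.3, -0.2]
width: 0.0581
finger_force: 30.0
```

Call:
servo_tool(plan=[[0, 0, -0.003, 0, 0, -0.078, 50], [0, 0, -0.006, 0, 0, -0.156, 50], [0, 0, -0.009, 0, 0, -0.234, 50], [0, 0, -0.012, 0, 0, -0.312, 50], [0, 0, -0.016, 0, 0, -0.39, 50], [0, 0, -0.019, 0, 0, -0.468, 50], [0, 0, -0.022, 0, 0, -0.546, 50], [0, 0, -0.025, 0, 0, -0.624, 50], [0, 0, -0.028, 0, 0, -0.702, 50], [0, 0, -0.031, 0, 0, -0.78, 50], [0, 0, -0.034, 0, 0, -0.858, 50], [0, 0, -0.037, 0, 0, -0.936, 50]])

```text
time: 16.27
tool_pos: [0.6578, -0.0751, 0.1918]
ee_rot: [3.141, 0.001, -2.738]
wrist_force: [0.5, 1.1, 1.2]
width: 0.0584
finger_force: 30.0
```

Call:
servo_tool(plan=[[0, 0, -0.05, 0, 0, 0, 50], [0, 0, -0.1, 0, 0, 0, 50], [0, 0, -0.1, 0, 0, 0, 50]])

```text
time: 16.52
tool_pos: [0.6582, -0.0757, 0.2032]
ee_rot: [-3.14, 0.002, -2.747]
wrist_force: [0.4, 0.2, -1.0]
width: 0.058
finger_force: 30.0
```

Call:
servo_tool(plan=[[0, 0, -0.2, 0, 0, 0, 50], [0, 0, -0.4, 0, 0, 0, 50], [0, 0, -0.6, 0, 0, 0, 50], [0, 0, -0.6, 0, 0, 0, 50]])

```text
time: 16.85
tool_pos: [0.6593, -0.0759, 0.2674]
ee_rot: [-3.136, 0.008, -2.746]
wrist_force: [-0.2, 0.5, 0.6]
width: 0.0584
finger_force: 30.0
```

Run:
```python
from h import *
from pl import plan
o=robot.get_obs(); print(o['time'],o['tool_pos'],o['joint_positions'].round(2),o['wrist_force'])
robot.snapshot('top'); 
c=cam('top')
for t,z in (('tray',.009),('cap',.2)):
    for d in robot.find_in(t,'top')[:2]:
        e=np.array(d['extent']); print(t,round(d['conf'],2),e.round(),onz(c,e,z).round(3))
y=o['ee_rot'][2]%(2*np.pi)
p=plan([.42,.21,.265,2.1],[*o['tool_pos'],y])
```

```text
16.85 [ 0.65927391 -0.07591661  0.26737317] [-0.2   0.34  0.99 -0.    1.81 -2.17] [-0.23495483  0.45120313  0.64703208]
cap 0.57 [256. 113.  52.  49.] [ 0.662 -0.079  0.2  ]
[0.31, 1.0, 0.01, 0, 0, np.float64(0.26)] rows 3.3 -> [0.5922, 0.0044, 0.2664, 3.1285]
[0.86, 1.0, 0.01, 0, 0, np.float64(0.32)] rows 4.0 -> [0.5075, 0.1055, 0.2654, 2.6259]
[1.0, 0.37, 0.0, 0, 0, np.float64(0.26)] rows 3.3 -> [0.4387, 0.1871, 0.2654, 2.2174]
[0.3, -0.01, 0.0, 0, 0, np.float64(0.07)] rows 0.9 -> [0.4199, 0.2104, 0.2654, 2.1075]
```

Call:
servo_tool(plan=[[0.31, 1, 0, 0, 0, 0.26, 50], [0.31, 1, 0, 0, 0, 0.26, 50], [0.31, 1, 0, 0, 0, 0.26, 50], [0.31, 1, 0, 0, 0, 0.26, 50], [0.31, 1, 0, 0, 0, 0.26, 50]])

```text
time: 17.42
tool_pos: [0.589, 0.006, 0.2599]
ee_rot: [3.141, -0.003, 3.131]
wrist_force: [1.0, 0.2, -1.1]
width: 0.0583
finger_force: 30.0
```

Call:
servo_tool(plan=[[0.86, 1, 0, 0, 0, 0.32, 50], [0.86, 1, 0, 0, 0, 0.32, 50], [0.86, 1, 0, 0, 0, 0.32, 50], [0.86, 1, 0, 0, 0, 0.32, 50], [0.86, 1, 0, 0, 0, 0.32, 50]])

```text
time: 17.83
tool_pos: [0.5041, 0.1072, 0.2607]
ee_rot: [-3.141, -0.002, 2.629]
wrist_force: [0.5, 0.4, -1.0]
width: 0.0582
finger_force: 30.0
```

Call:
servo_tool(plan=[[1, 0.37, 0.3, 0, 0, 0.26, 50], [1, 0.37, 0.3, 0, 0, 0.26, 50], [1, 0.37, 0.3, 0, 0, 0.26, 50], [1, 0.37, 0.3, 0, 0, 0.26, 50], [1, 0.37, 0.3, 0, 0, 0.26, 50]])

```text
time: 18.25
tool_pos: [0.4364, 0.1869, 0.2299]
ee_rot: [-3.139, -0.0, 2.223]
wrist_force: [0.3, -0.5, -0.7]
width: 0.0582
finger_force: 30.0
```

Call:
servo_tool(plan=[[0.3, -0.01, 0.4, 0, 0, 0.07, 50], [0.3, -0.01, 0.7, 0, 0, 0.07, 50], [0.3, -0.01, 0.9, 0, 0, 0.07, 50], [0.3, -0.01, 0.9, 0, 0, 0.07, 50], [0.3, -0.01, 0.9, 0, 0, 0.07, 50]])

```text
time: 18.67
tool_pos: [0.4182, 0.2091, 0.1405]
ee_rot: [-3.139, -0.0, 2.11]
wrist_force: [0.5, 0.0, -1.1]
width: 0.0579
finger_force: 30.0
```

Run:
```python
from h import *
im=robot.snapshot('top'); o=robot.get_obs(); print(o['time'],o['tool_pos'],o['joint_positions'].round(2),o['wrist_force'])
c=cam('top')
for t,z in (('tray',.009),('cap',.12)):
    for d in robot.find_in(t,'top')[:2]:
        e=np.array(d['extent']); print(t,round(d['conf'],2),e.round(),onz(c,e,z).round(3))
save(im,'top2')
```

```text
18.7167 [0.41928568 0.20963108 0.14240669] [ 0.34 -0.07  1.68 -0.    1.52 -0.2 ] [ 1.37473077  0.74128746 -0.09467272]
tray 0.59 [109. 251.  45.  42.] [0.417 0.235 0.009]
cap 0.62 [113. 252.  46.  46.] [0.42  0.192 0.12 ]
```

View pics/top2.png

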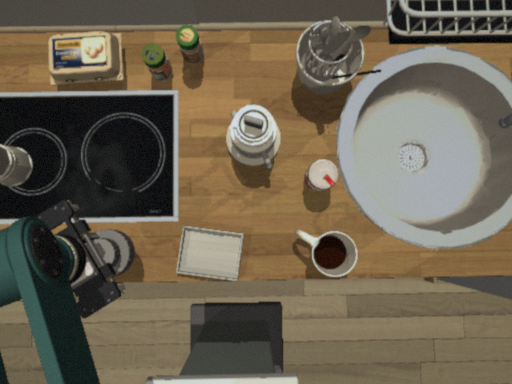

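The top view shows the cap in the gripper over bare worktop at about (112, 252), and the opened filter with its tab at (254, 122). Now I'll lower the cap.

Call:
servo_tool(plan=[[0, 0, 0.3, 0, 0, 0, 50], [0, 0, 0.55, 0, 0, 0, 50], [0, 0, 0.7, 0, 0, 0, 50], [0, 0, 0.74, 0, 0, 0, 50], [0, 0, 0.74, 0, 0, 0, 50], [0, 0, 0.74, 0, 0, 0, 50]])

```text
time: 19.32
tool_pos: [0.4193, 0.2107, 0.0696]
ee_rot: [3.138, 0.001, 2.109]
wrist_force: [0.0, 0.2, -1.1]
width: 0.0584
finger_force: 30.0
```

Call:
servo_tool(plan=[[0, 0, 0.01, 0, 0, 0, 50], [0, 0, 0.02, 0, 0, 0, 50], [0, 0, 0.03, 0, 0, 0, 50], [0, 0, 0.03, 0, 0, 0, 50]])

```text
time: 19.65
tool_pos: [0.4181, 0.2105, 0.0652]
ee_rot: [3.141, 0.0, 2.109]
wrist_force: [-0.4, 0.1, -0.9]
width: 0.058
finger_force: 30.0
```

Call:
servo_tool(plan=[[0, 0, 0.01, 0, 0, 0, 50], [0, 0, 0.015, 0, 0, 0, 50], [0, 0, 0.02, 0, 0, 0, 50], [0, 0, 0.02, 0, 0, 0, 50]])

```text
time: 19.98
tool_pos: [0.418, 0.2107, 0.0641]
ee_rot: [3.141, -0.0, 2.109]
wrist_force: [-3.5, -1.1, 7.3]
width: 0.0586
finger_force: 30.0
```

Call:
servo_tool(plan=[[0, 0, 0, 0, 0, 0, 94], [0, 0, 0, 0, 0, 0, 94], [0, 0, 0, 0, 0, 0, 94], [0, 0, 0, 0, 0, 0, 94], [0, 0, 0, 0, 0, 0, 94], [0, 0, 0, 0, 0, 0, 94]])

```text
time: 20.48
tool_pos: [0.4177, 0.2104, 0.0624]
ee_rot: [-3.141, -0.0, 2.109]
wrist_force: [-0.7, 0.9, 0.4]
width: 0.0927
finger_force: 0.0
```

Call:
servo_tool(plan=[[0, 0, -0.4, 0, 0, 0, 94], [0, 0, -0.8, 0, 0, 0, 94], [0, 0, -1, 0, 0, 0, 94], [0, 0, -1, 0, 0, 0, 94]])

```text
time: 20.82
tool_pos: [0.421, 0.2115, 0.1689]
ee_rot: [3.13, 0.002, 2.109]
wrist_force: [1.2, -0.8, 1.1]
width: 0.0939
finger_force: 0.0
```

Run:
```python
from h import *
from pl import plan
o=robot.get_obs(); print(o['time'],o['tool_pos'],o['wrist_force'])
plan([.655,-.076,.33,1.57])
```

```text
20.8167 [0.42095001 0.21153525 0.16890763] [ 1.22479298 -0.83027879  1.08805106]
[-1.0, 0.15, -0.44, 0, 0, np.float64(0.09)] rows 2.6 -> [0.4851, 0.1334, 0.2129, 1.9679]
[-1.0, 0.29, -0.45, 0, 0, np.float64(0.1)] rows 2.7 -> [0.5505, 0.0524, 0.2579, 1.8108]
[-1.0, 0.47, -0.48, 0, 0, np.float64(0.1)] rows 2.9 -> [0.62, -0.0336, 0.3059, 1.6537]
[-0.45, 0.31, -0.24, 0, 0, np.float64(0.05)] rows 1.4 -> [0.6546, -0.0759, 0.3299, 1.5752]
```

Call:
servo_tool(plan=[[-0.4, 0.06, -0.44, 0, 0, 0.09, 94], [-0.8, 0.12, -0.44, 0, 0, 0.09, 94], [-1, 0.15, -0.6, 0, 0, 0.09, 94], [-1, 0.15, -0.6, 0, 0, 0.09, 94]])

```text
time: 21.15
tool_pos: [0.4858, 0.1285, 0.2249]
ee_rot: [3.137, 0.004, 1.962]
wrist_force: [0.2, 0.1, 0.3]
width: 0.0939
finger_force: 0.0
```

Call:
servo_tool(plan=[[-1, 0.29, -0.45, 0, 0, 0.1, 94], [-1, 0.29, -0.45, 0, 0, 0.1, 94], [-1, 0.29, -0.45, 0, 0, 0.1, 94], [-1, 0.29, -0.45, 0, 0, 0.1, 94]])

```text
time: 21.48
tool_pos: [0.5502, 0.0476, 0.2681]
ee_rot: [3.139, 0.002, 1.806]
wrist_force: [-0.6, 0.7, 0.2]
width: 0.094
finger_force: 0.0
```

Call:
servo_tool(plan=[[-1, 0.47, -0.4, 0, 0, 0.1, 94], [-1, 0.47, -0.4, 0, 0, 0.1, 94], [-1, 0.47, -0.4, 0, 0, 0.1, 94], [-1, 0.47, -0.4, 0, 0, 0.1, 94]])

```text
time: 21.82
tool_pos: [0.6192, -0.0385, 0.3063]
ee_rot: [-3.141, 0.002, 1.649]
wrist_force: [-0.6, 1.4, -0.5]
width: 0.094
finger_force: 0.0
```

Call:
servo_tool(plan=[[-0.45, 0.31, -0.15, 0, 0, 0.05, 94], [-0.45, 0.31, -0.15, 0, 0, 0.05, 94], [-0.45, 0.31, -0.15, 0, 0, 0.05, 94], [-0.45, 0.31, -0.15, 0, 0, 0.05, 94], [-0.45, 0.31, -0.15, 0, 0, 0.05, 94]])

```text
time: 22.23
tool_pos: [0.6506, -0.0752, 0.322]
ee_rot: [-3.14, -0.001, 1.577]
wrist_force: [0.8, -0.1, -0.2]
width: 0.0942
finger_force: 0.0
```

Run:
```python
from h import *
o=robot.get_obs(); print(o['time'],o['tool_pos'],o['ee_rot'],o['joint_positions'].round(2))
im=robot.snapshot('wrist'); c=cam('wrist',o); save(im,'w3')
for t in ['cartridge_tab','cartridge']:
    for d in robot.find_in(t,'wrist')[:2]:
        e=np.array(d['extent']); print(t,round(d['conf'],2),e.round(),onz(c,e,.17).round(4))
e=proj(c,[.658,-.0755,.17]); print(e)
u,v=e.astype(int); save(cv2.resize(im[v-75:v+75,u-100:u+100],None,fx=4,fy=4,interpolation=cv2.INTER_CUBIC),'w3c'); print(u,v)
robot.snapshot('top'); ct=cam('top')
for t,z in (('tray',.009),('cap',.05)):
    for d in robot.find_in(t,'top')[:2]:
        e=np.array(d['extent']); print(t,round(d['conf'],2),e.round(),onz(ct,e,z).round(3))
```

```text
22.2333 [ 0.65062913 -0.07523112  0.32198471] [-3.14003882e+00 -1.24490999e-03  1.57699009e+00] [-0.2   0.34  0.88  0.    1.93 -0.21]
cartridge_tab 0.81 [264. 179.  36.  40.] [ 0.6577 -0.0651  0.17  ]
cartridge 0.76 [262. 179.  42.  41.] [ 0.6555 -0.0649  0.17  ]
[264.56575266 188.38171938]
264 188
cap 0.57 [118. 252.  46.  42.] [0.417 0.203 0.05 ]
```

View pics/w3c.png

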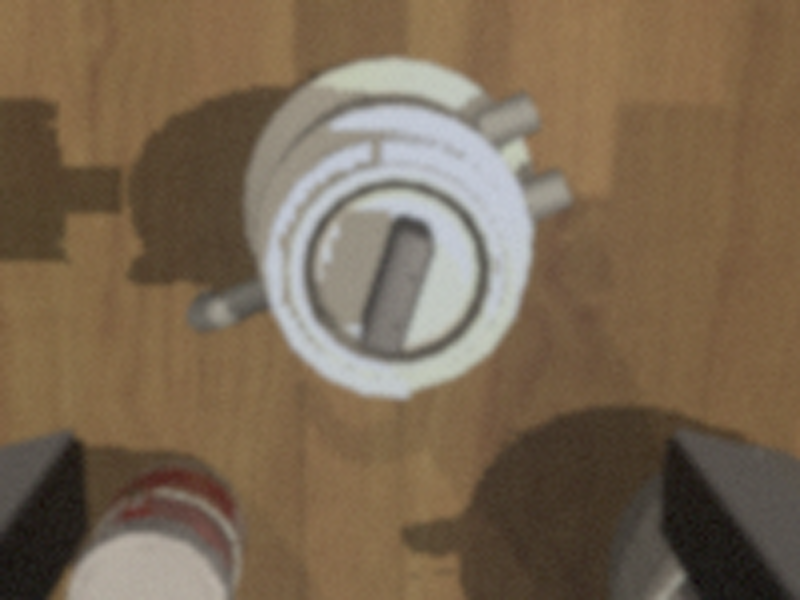

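The crop shows the tab running from (412, 228) down to (383, 348), about 15° off image vertical, inside the bore centred near (398, 270). I'll check that with a model overlay.

Run:
```python
from h import *
from pl import plan
o=robot.get_obs(); c=cam('wrist',o); im=cv2.imread('pics/w3.png'); u,v=264,188
f=lambda x,y:(u-100+(x+.5)/4-.5, v-75+(y+.5)/4-.5)
print('tab top',onz(c,f(397,290),.17),'bore',onz(c,f(398,270),.14))
x,y=onz(c,f(397,290),.17)[:2]; yaw=1.30
im=cv2.resize(im[v-75:v+75,u-100:u+100],None,fx=4,fy=4,interpolation=cv2.INTER_CUBIC)
tx,ty=np.array([np.cos(yaw),np.sin(yaw)]),np.array([np.sin(yaw),-np.cos(yaw)])
def draw(P,col): 
    q=np.array([proj(c,p) for p in P]); q=(q-[u-100,v-75]+.5)*4-.5; cv2.polylines(im,[(q*16).astype(int)],True,col,1,cv2.LINE_AA,4)
for z,col in((.17,(0,0,255)),(.138,(0,255,0))):
    draw([[*(np.array([x,y])+a*.018*tx+b*.006*ty),z] for a,b in((1,1),(1,-1),(-1,-1),(-1,1))],col)
draw([[x+.028*np.cos(a),y+.028*np.sin(a),.14] for a in np.linspace(0,6.28,50)],(255,0,0))
cv2.imwrite('pics/w3o.png',im)
plan([x,y,.19,yaw])
```

```text
tab top [ 0.65683839 -0.07323556  0.17      ] bore [ 0.6577223  -0.07372137  0.14      ]
[0.02, 0.04, 1.0, 0, 0, np.float64(0.13)] rows 2.4 -> [0.655, -0.0742, 0.2231, 1.372]
[0.01, 0.02, 0.33, 0, 0, np.float64(0.05)] rows 0.8 -> [0.6572, -0.0736, 0.1901, 1.2934]
```

View pics/w3o.png

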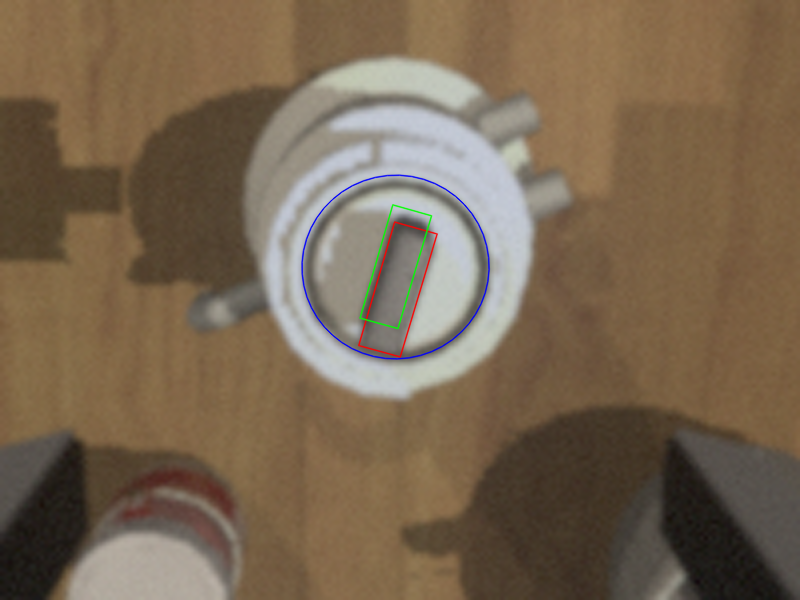

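Call:
servo_tool(plan=[[0.02, 0.05, 0.4, 0, 0, 0.18, 40], [0.02, 0.05, 0.8, 0, 0, 0.18, 40], [0.02, 0.05, 1, 0, 0, 0.18, 40], [0.02, 0.05, 1, 0, 0, 0.18, 40], [0.02, 0.05, 1, 0, 0, 0.18, 40], [0.02, 0.05, 1, 0, 0, 0.18, 40]])

```text
time: 23.03
tool_pos: [0.6572, -0.075, 0.2253]
ee_rot: [3.138, -0.0, 1.294]
wrist_force: [0.0, -0.0, 1.5]
width: 0.0572
finger_force: 0.0
```

Run:
```python
from pl import *
o=robot.get_obs(); print(o['ee_rot'])
plan([.657,-.0745,.164,1.30])
```

```text
[ 3.13772433e+00 -4.55956505e-04  1.29350320e+00]
[0.0, -0.0, 0.61, 0, 0, np.float64(-0.0)] rows 1.5 -> [0.6572, -0.075, 0.1643, 1.2935]
```

Call:
servo_tool(plan=[[0, 0, 0.3, 0, 0, 0, 40], [0, 0, 0.5, 0, 0, 0, 40], [0, 0, 0.61, 0, 0, 0, 40], [0, 0, 0.61, 0, 0, 0, 40]])

```text
time: 23.37
tool_pos: [0.656, -0.0749, 0.1608]
ee_rot: [-3.14, 0.0, 1.293]
wrist_force: [-0.9, -0.3, -0.4]
width: 0.0399
finger_force: 0.0
```

Call:
servo_tool(plan=[[0, 0, 0, 0, 0, 0, 8], [0, 0, 0, 0, 0, 0, 8], [0, 0, 0, 0, 0, 0, 8], [0, 0, 0, 0, 0, 0, 8], [0, 0, 0, 0, 0, 0, 8], [0, 0, 0, 0, 0, 0, 8], [0, 0, 0, 0, 0, 0, 8]])

```text
time: 23.95
tool_pos: [0.6568, -0.0752, 0.1632]
ee_rot: [3.139, -0.0, 1.292]
wrist_force: [-1.2, 0.4, 4.9]
width: 0.0121
finger_force: 30.0
```

Call:
servo_tool(plan=[[0, 0, -0.1, 0, 0, 0, 5], [0, 0, -0.25, 0, 0, 0, 5], [0, 0, -0.4, 0, 0, 0, 5], [0, 0, -0.4, 0, 0, 0, 5]])

```text
time: 24.28
tool_pos: [0.6576, -0.0751, 0.2051]
ee_rot: [3.136, -0.001, 1.292]
wrist_force: [0.2, -0.1, -1.4]
width: 0.0116
finger_force: 29.9
```

Call:
servo_tool(plan=[[0, 0, -0.2, 0, 0, 0, 5], [0, 0, -0.4, 0, 0, 0, 5], [0, 0, -0.6, 0, 0, 0, 5], [0, 0, -0.8, 0, 0, 0, 5], [0, 0, -0.85, 0, 0, 0, 5], [0, 0, -0.85, 0, 0, 0, 5]])

```text
time: 24.78
tool_pos: [0.657, -0.0751, 0.2881]
ee_rot: [3.138, -0.0, 1.292]
wrist_force: [-0.3, -0.4, -1.4]
width: 0.0118
finger_force: 29.9
```

Run:
```python
from h import *
from pl import plan
o=robot.get_obs(); print(o['time'],o['tool_pos'],o['ee_rot'],o['wrist_force'],o['width'],o['finger_force'])
im=robot.snapshot('top'); c=cam('top')
for d in robot.find_in('tray','top')[:2]:
    e=np.array(d['extent']); print(round(d['conf'],2),e.round(),onz(c,e,.012).round(4))
u,v=210,254; save(cv2.resize(im[v-50:v+50,u-60:u+60],None,fx=5,fy=5,interpolation=cv2.INTER_CUBIC),'tray')
for p in((150,204),): print(p)
```

```text
24.7833 [ 0.65697941 -0.07506564  0.28810459] [ 3.13846994e+00 -4.20059065e-04  1.29249266e+00] [-0.26699836 -0.38774467 -1.43954668] 0.01176077337280356 29.946907460689545
0.4 [251. 139.  56.  54.] [ 0.6526 -0.0701  0.012 ]
(150, 204)
```

View pics/tray.png

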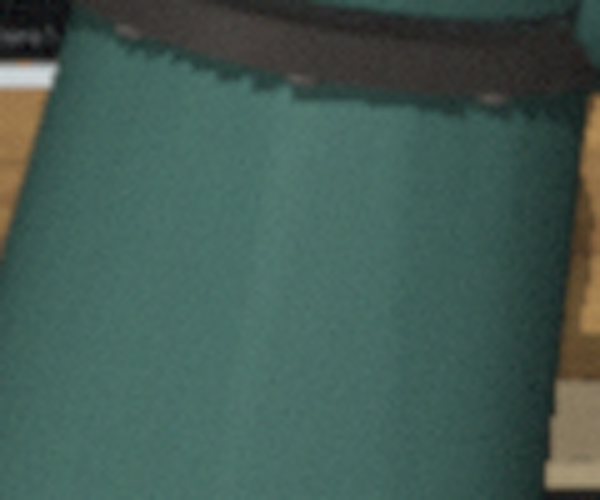

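The arm hides the tray in this view, so I'll use the earlier full top picture. The tray's corners are visible there at about (183,227), (243,233), (238,280) and (178,275).

Run:
```python
from h import *
from pl import plan
c=cam('top'); q=[(183,227),(243,233),(238,280),(178,275)]
P=np.array([onz(c,p,.018) for p in q]); print(P.round(3),P.mean(0)); print(np.linalg.norm(P-np.roll(P,1,0),axis=1))
o=robot.get_obs()
m=P.mean(0); plan([m[0],m[1],.285,1.29],[.657,-.075,.285,1.292])
```

```text
[[ 0.465  0.077  0.018]
 [ 0.45  -0.05   0.018]
 [ 0.352 -0.038  0.018]
 [ 0.365  0.087  0.018]] [0.40804773 0.01877209 0.018     ]
[0.10042493 0.12757675 0.09838852 0.12603368]
[0.08, -1.0, 0.0, 0, 0, np.float64(0.0)] rows 2.4 -> [0.5631, -0.0398, 0.285, 1.292]
[0.08, -1.0, 0.0, 0, 0, np.float64(0.0)] rows 2.4 -> [0.4691, -0.0046, 0.285, 1.292]
[0.06, -0.65, 0.0, 0, 0, np.float64(0.0)] rows 1.6 -> [0.4083, 0.0191, 0.285, 1.292]
```

Call:
servo_tool(plan=[[0.02, -0.2, 0, 0, 0, 0, 5], [0.04, -0.45, 0, 0, 0, 0, 5], [0.06, -0.75, 0, 0, 0, 0, 5], [0.08, -1, 0, 0, 0, 0, 5]])

```text
time: 25.22
tool_pos: [0.5602, -0.0392, 0.2835]
ee_rot: [-3.136, 0.0, 1.292]
wrist_force: [-0.4, 0.3, -1.5]
width: 0.0117
finger_force: 30.0
```

Call:
servo_tool(plan=[[0.02, -0.3, 0, 0, 0, 0, 5], [0.04, -0.6, 0, 0, 0, 0, 5], [0.06, -0.8, 0, 0, 0, 0, 5], [0.08, -1, 0, 0, 0, 0, 5]])

```text
time: 25.55
tool_pos: [0.4662, -0.0041, 0.2843]
ee_rot: [-3.138, 0.0, 1.293]
wrist_force: [1.2, 0.2, -2.6]
width: 0.0117
finger_force: 30.0
```

Call:
servo_tool(plan=[[0.02, -0.2, 0.1, 0, 0, 0, 5], [0.04, -0.4, 0.3, 0, 0, 0, 5], [0.06, -0.55, 0.5, 0, 0, 0, 5], [0.06, -0.65, 0.7, 0, 0, 0, 5], [0.06, -0.65, 0.8, 0, 0, 0, 5], [0.06, -0.65, 0.8, 0, 0, 0, 5]])

```text
time: 26.05
tool_pos: [0.4053, 0.0192, 0.2025]
ee_rot: [-3.134, 0.001, 1.293]
wrist_force: [0.1, 0.0, -1.8]
width: 0.0119
finger_force: 30.0
```

Run:
```python
from h import *
o=robot.get_obs(); print(o['time'],o['tool_pos'],o['ee_rot'],o['wrist_force'],o['width'],o['finger_force'])
im=robot.snapshot('side'); c=cam('side')
print(proj(c,[.408,.019,.0]), proj(c,[*o['tool_pos'][:2],o['tool_pos'][2]-.113]))
u,v=195,225; save(cv2.resize(im[v-75:v+75,u-100:u+100],None,fx=4,fy=4,interpolation=cv2.INTER_CUBIC),'s1')
```

```text
26.05 [0.40526704 0.01921083 0.20246219] [-3.13437726e+00  1.44276994e-03  1.29274805e+00] [ 0.10388325  0.00362158 -1.81162509] 0.011877137850960687 29.973067045211792
[192.24524796 235.21838536] [187.09222898 208.32574521]
```

View pics/s1.png

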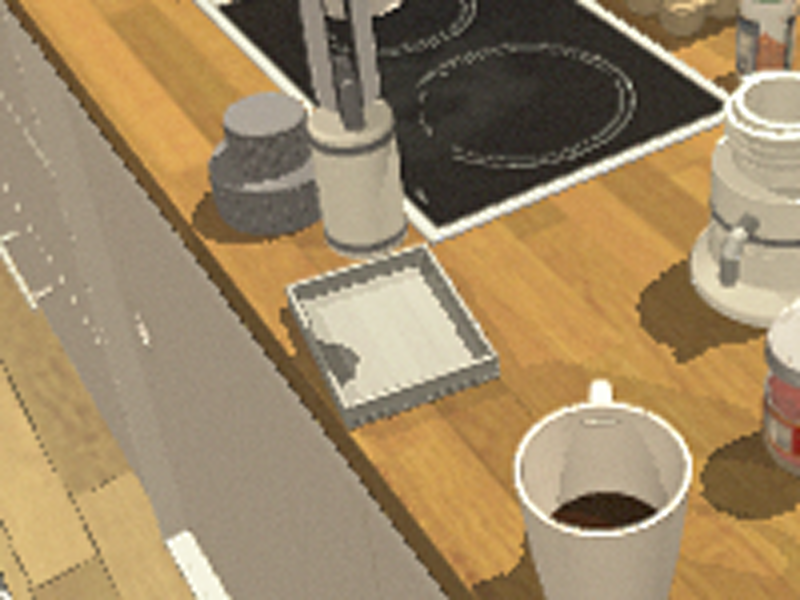

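The side view shows the cap standing on the worktop and the cartridge hanging upright. The tray centre is near crop (392, 338), matching my estimate. Now I'll lower the cartridge.

Call:
servo_tool(plan=[[0, 0.01, 0.2, 0, 0, 0, 5], [0, 0.02, 0.45, 0, 0, 0, 5], [0, 0.02, 0.65, 0, 0, 0, 5], [0, 0.02, 0.75, 0, 0, 0, 5], [0, 0.02, 0.8, 0, 0, 0, 5], [0, 0.02, 0.8, 0, 0, 0, 5], [0, 0.02, 0.8, 0, 0, 0, 5]])

```text
time: 26.68
tool_pos: [0.4106, 0.0182, 0.1279]
ee_rot: [3.14, -0.0, 1.292]
wrist_force: [0.7, -0.1, -1.7]
width: 0.0118
finger_force: 30.0
```

Call:
servo_tool(plan=[[0, 0, 0.01, 0, 0, 0, 5], [0, 0, 0.02, 0, 0, 0, 5], [0, 0, 0.03, 0, 0, 0, 5], [0, 0, 0.03, 0, 0, 0, 5], [0, 0, 0.03, 0, 0, 0, 5]])

```text
time: 27.1
tool_pos: [0.4097, 0.0185, 0.1239]
ee_rot: [3.141, -0.0, 1.292]
wrist_force: [0.1, 0.2, -1.9]
width: 0.0119
finger_force: 30.0
```

Call:
servo_tool(plan=[[0, 0, 0.02, 0, 0, 0, 5], [0, 0, 0.04, 0, 0, 0, 5], [0, 0, 0.05, 0, 0, 0, 5], [0, 0, 0.05, 0, 0, 0, 5], [0, 0, 0.05, 0, 0, 0, 5]])

```text
time: 27.52
tool_pos: [0.4094, 0.0185, 0.1185]
ee_rot: [-3.141, -0.0, 1.292]
wrist_force: [0.3, 0.8, -2.1]
width: 0.0116
finger_force: 30.0
```

Call:
servo_tool(plan=[[0, 0, 0.005, 0, 0, 0, 5], [0, 0, 0.01, 0, 0, 0, 5], [0, 0, 0.015, 0, 0, 0, 5], [0, 0, 0.015, 0, 0, 0, 5], [0, 0, 0.015, 0, 0, 0, 5]])

```text
time: 27.93
tool_pos: [0.4096, 0.0184, 0.1172]
ee_rot: [3.142, -0.0, 1.292]
wrist_force: [-0.8, -0.1, -1.9]
width: 0.0121
finger_force: 30.0
```

Call:
servo_tool(plan=[[0, 0, 0.005, 0, 0, 0, 5], [0, 0, 0.01, 0, 0, 0, 5], [0, 0, 0.015, 0, 0, 0, 5], [0, 0, 0.015, 0, 0, 0, 5], [0, 0, 0.015, 0, 0, 0, 5]])

```text
time: 28.35
tool_pos: [0.4097, 0.0184, 0.1171]
ee_rot: [3.141, -0.0, 1.293]
wrist_force: [-1.5, -0.0, 6.1]
width: 0.012
finger_force: 30.0
```

Call:
servo_tool(plan=[[0, 0, 0, 0, 0, 0, 30], [0, 0, 0, 0, 0, 0, 40], [0, 0, 0, 0, 0, 0, 40], [0, 0, 0, 0, 0, 0, 40], [0, 0, 0, 0, 0, 0, 40]])

```text
time: 28.77
tool_pos: [0.4095, 0.0184, 0.1155]
ee_rot: [-3.141, -0.0, 1.292]
wrist_force: [-1.1, 0.2, -0.1]
width: 0.039
finger_force: 0.0
```

Call:
servo_tool(plan=[[0, 0, -0.2, 0, 0, 0, 40], [0, 0, -0.5, 0, 0, 0, 40], [0, 0, -0.8, 0, 0, 0, 40], [0, 0, -1, 0, 0, 0, 40], [0, 0, -1, 0, 0, 0, 40], [0, 0, -1, 0, 0, 0, 40], [0, 0, -1, 0, 0, 0, 40], [0, 0, -1, 0, 0, 0, 40]])

```text
time: 29.43
tool_pos: [0.4086, 0.0185, 0.2136]
ee_rot: [-3.138, 0.001, 1.292]
wrist_force: [0.4, -0.9, -0.7]
width: 0.04
finger_force: 0.0
```

Run:
```python
from h import *
o=robot.get_obs(); print(o['time'],o['tool_pos'],o['wrist_force'],o['width'])
im=robot.snapshot('side'); c=cam('side')
u,v=195,225; save(cv2.resize(im[v-75:v+75,u-100:u+100],None,fx=4,fy=4,interpolation=cv2.INTER_CUBIC),'s2')
```

```text
29.4333 [0.40859615 0.0185085  0.21361546] [ 0.37052372 -0.90547433 -0.66825197] 0.04003765069900018
```

View pics/s2.png

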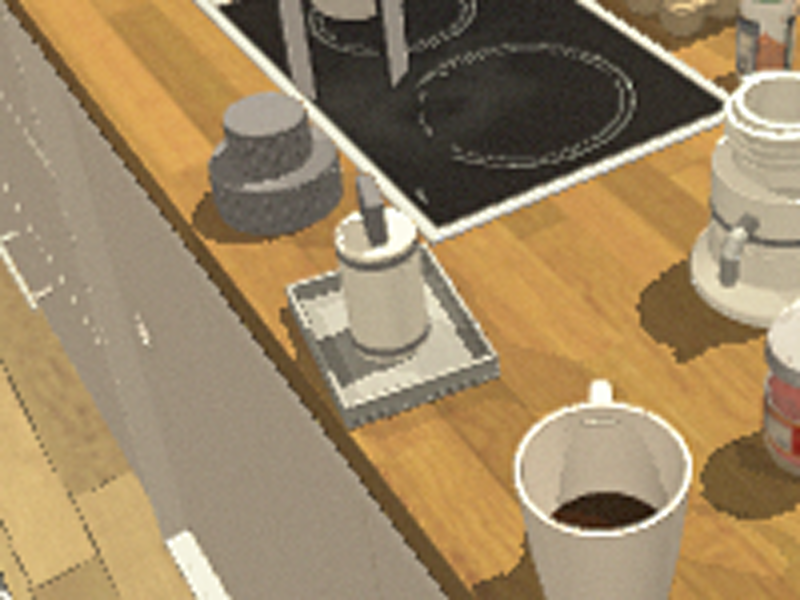

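The side view shows the cartridge standing upright in the middle of the tray at (388, 345), the cap flat on the worktop at (275, 170), and the gripper clear of both. I'll hand the job in.

```bash
python3 -c "
from bench import robot
print(robot.close_job())"
```

```text
the job is handed in; nothing more can be done
None
```

I handed the job in at about 29 s: the cap stands open side down on the bare worktop, the cartridge stands upright on the tray floor, and I never touched the mug or the jam jar; no verdict came back.

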